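# Pin the grinder drive to its carrier board and slide the board out to the line

### The arm

A 6-joint arm with a two-finger parallel gripper is mounted at the origin on the work surface. World frame = base frame: x ahead of the robot, y to its left, z up, the work surface at z = 0. Lengths are in m, angles in rad, forces in N, time in s.
With the tool pointing down it reaches from about 0.225 to 0.875 m from the base axis. Payload 3.4 kg.
Tool frame: the origin (TCP) lies at the very end of the fingers, on their centre line; the grasp point (between the pads) lies 19 mm behind it; z points along the fingers, y is the line along which they close (so a half turn about z gives the same grasp; the last joint's range is limited). The gripper opens to 85 mm and grips with 20 to 120 N. Pads are 22 mm wide; open, the fingers measure 114 mm over their backs; the gripper's body (76 mm by 85 mm) begins 54 mm behind the grasp point. The pads swing forward as they close: fully open they stand 13 mm farther back than shut.
Start: joints at [1.193, 0.276, 1.505, -0, 1.361, -0.121], TCP at [0.146, 0.556, 0.231] pointing down, gripper open.
Joint ranges: [-2.89, 2.89], [-0.75, 2.08], [0.22, 2.7], [-1.18, 4.32], [0.11, 2.71], [-2.7, 2.7]. Speed limits (rad/s): [2.57, 2.57, 3.14, 3.14, 3.14, 3.14].

### API

Orientations are given as a unit quaternion [w, x, y, z].
In Python, from rig import readout, vision, manip gives the robot as it stands.
- The arm moves only by the shell command python3 -m handwheel 'ROWS' [FORCE]. ROWS is JSON, a list of rows, each a list of 3 entries, a list of its own where there are three numbers: the shift along the tool's x, y, z in mm, then the turn, a rotation vector about the tool's x, y, z in units of 6 degrees (1.0 is 6 degrees), then the closure, from -1 (fully open) to 1 (shut), so that 0 is half open. A call has 1 to 20 rows; each row shifts and turns the commanded pose from where the row before left it, along the tool's axes as they then stand; what a row does not reach is not made up. A row lasts 1/8 s, in which the tool goes at most 62.5 mm and 10.7 degrees, less where a joint would pass 70% of its speed; a pose out of reach is approached as far as the arm can. A call is refused whole if a number of a shift passes 62.5 or a number of a turn 1, either way. A call with a gripper value outside its range is refused whole. The fingers move at their own pace and stop on an object; FORCE is the grip in N (left out, the last holds). Time passes only in rows, so rows that do not move let the fingers close. It gives the time, the measured TCP pose, the force, the opening and the grip force at its end, in the units of the state.
- readout.get_state(): the state, without advancing time (a new reading comes with each control period).
- vision.get_image(name): name is "scene" or "top"; returns the picture (400x640x3 uint8, blue, green, red); there is no depth.
- vision.camera_params(name): a dict with "intrinsics" (3x3 intrinsics, pixels), "rvec" (rotation vector, rad) and "tvec" (3), from world to camera coordinates, as OpenCV has them. Camera axes: x right, y down, z forward; pixel columns grow to the right and rows downward; lengths in m; the calibration is good to about 2 mm. A picture is of the moment at which its call begins. camera_params takes no time and is no camera call.
- manip.sign_off(): hands the job in; it is judged then, once.
The state is a dict: "clock": time; "qpos": joint angles; "qd": joint speeds; "effort": joint torques, N m; "position": TCP position; "ee_rot": TCP orientation; "contact_force": force on the tool from outside, world axes, zero at the start; "moment": the same for the moment, N m; "width": finger opening in m; "gripper_force": force on a finger pad.
Only numpy, scipy, OpenCV 4.12 (cv2) and the standard library are available. Lean on these libraries where they do the work, as an engineer would, in place of code of your own. Each camera call takes 0.05 s, during which the arm holds its last target. There are 200 camera calls.

### The job

Take the knurled lock pin from the tool block and push it fully home through the keeper and the lug under it, so that the grinder drive is locked to its plywood carrier board. Only then take the board by its bow handle and slide it outward, flat on the riser and without lifting or tipping it, until the pen line on the tape lies along the riser's edge over the board's whole width. Your job ends while holding: finish there with the board still held so that the overhang stays level and cannot tip, do not let go, and leave the other things on the bench where they are.

Things in the scene. Friction and masses are not known exactly. Their poses are not given: they have to be found in the camera images.
- riser: fixed bench riser: a grey laminate top 200 mm (its x) x 360 mm (its y) x 18 mm on steel legs, top face 90 mm above the bench. Origin on the bench under its centre; y points outward, to the free side, z up. It stands at any small yaw.
- riser_edge (a point): middle of the riser top's outward edge (upper edge of the end face), axes as the riser: points with y greater than 0 in this frame overhang.
- board: loose plywood carrier board 160 (x) x 340 (y) x 12 mm, 0.42 kg, flat on the riser within a few degrees of square, at first no more than 10 mm overhanging. Origin: centre of its underside, y towards its outward end. Bow handle at the rear end, drive unit in a nest of 10 mm cleats on the outward half, keeper near the outward end. Unless held it tips before the tape line reaches the edge.
- handle (a point): middle of the grip bar of the steel bow handle at the board's rear end: round bar 10 mm thick, about 90 mm clear length along the board's x, its centre 42 mm above the board's top face (54 mm above its underside), 145 mm behind the board's centre. Axes as the board.
- keeper_hole (a point): centre of the 11 mm round hole in the keeper, at the top face of its plate, 22 mm above the board's top face and 142 mm outward of the board's centre. Keeper: inverted U of bent steel screwed to the board, plate 50 (x) x 30 (y) x 6 mm, bridging the unit's lug. Axes as the board.
- drive_unit: loose coffee-grinder drive unit, about 0.45 kg (varies by a quarter): black base plate 110 (x) x 95 (y) x 14 mm with drum, toothed wheel and steel motor can on top, highest point 52 mm above its underside. Lies in the board's nest with 1 mm play. Origin: centre of its underside, 55 mm outward of the board's centre; axes as the board.
- lug_hole (a point): centre of the 11 mm hole through the drive unit's lug, at the lug's top face; the lug is a flat tongue 34 mm wide and 8 mm thick that reaches outward from the base plate under the keeper, its top 14 mm above the board's top face (2 mm below the keeper plate).
- lock_pin: loose lock pin standing shank-down in one of the tool block's sockets: steel shank 8 mm thick, 19 mm long, tapered over the last 3 mm; collar 20 mm across, 4 mm thick; above it a knurled round aluminium knob 16 mm across, 30 mm tall. 45 g. Origin: centre of the collar's underside (on the block's top at first), z up along the pin. Fully home, the collar sits on the keeper plate.
- pin_tip (a point): lower end of the lock pin's shank, 19 mm below its origin.
- tool_block: fixed wooden tool block 150 mm (x) x 50 mm (y) x 35 mm high, three sockets 9.5 mm wide and 24 mm deep along its x at -45, 0 and +45 mm. Origin: centre of its underside.
- line_mid (a point): middle of the pen line (2.5 mm wide, dark) drawn along the middle of a 19 mm strip of masking tape stuck across the board, between handle and drive unit, 20 to 50 mm behind the board's centre (differs each time). The point lies on the board's top face; axes as the board.
- line_near (a point): end of the same line at the board's -x side edge (80 mm from line_mid).
- line_far (a point): end of the same line at the board's +x side edge (80 mm from line_mid).
- stubby_driver: stubby screwdriver standing blade-down in another socket of the tool block, black bulbous handle 29 mm across and 47 mm tall (bystander). Origin at the socket mouth.
- tee_key: hex key standing in the third socket, black tee grip 46 x 13 mm, 33 mm tall (bystander). Origin at the socket mouth.
- screw_tray: low grey plastic tray 100 x 110 x 22 mm with screws, on the bench (bystander). Origin: centre of its underside.
- screwdriver: screwdriver lying on the bench (bystander).
- wrench: steel wrench lying on the bench (bystander).
- tape_roll: roll of masking tape, ring 96 mm across and 19 mm high, flat on the bench (bystander).
- spare_gear: white plastic gear wheel, about 58 mm across and 14 mm high, flat on the bench (bystander).
- mug: white mug, 80 mm across, 90 mm high, on the bench (bystander).
Mind the look-alikes: they are no part of the job. Leave any orange or purple look-alike of the drive_unit alone.

How it is judged:
On the way:
1. the lock pin is fully home through keeper and lug while the board is still back on the riser (distance between lock_pin and keeper_hole below 0.005 m and angle between the z axis of lock_pin and the z axis of board, either way round below 0.15 rad and horizontal distance between lug_hole and keeper_hole below 0.005 m and y of line_mid in the frame of riser_edge below -0.12 m), for 0.2 s.
At the end, for the whole second after the job is handed in: Both ends of the pen line within 6 mm of the riser edge; board flat on the riser (tilt under 0.04 rad, height within 5 mm, sideways within 50 mm), at rest, held by the fingers (over 1 N); lock pin home (collar within 5 mm of the hole mouth, 0.15 rad); lug hole under keeper hole within 5 mm (y of line_near in the frame of riser_edge between -0.006 and 0.006 m and y of line_far in the frame of riser_edge between -0.006 and 0.006 m and angle between board's own z axis and vertical below 0.04 rad and z of board in the frame of riser between 0.085 and 0.095 m and x of line_mid in the frame of riser_edge between -0.05 and 0.05 m and contact force between the fingers and board above 1 N and linear speed of board below 0.01 m/s and distance between lock_pin and keeper_hole below 0.005 m and angle between the z axis of lock_pin and the z axis of board, either way round below 0.15 rad and horizontal distance between lug_hole and keeper_hole below 0.005 m); the arm keeps its last pose, push and grip.
It fails at once if the board is slid far out (line within 100 mm of the edge) before the lock pin is home (y of line_mid in the frame of riser_edge above -0.1 m and not (distance between lock_pin and keeper_hole below 0.005 m and angle between the z axis of lock_pin and the z axis of board, either way round below 0.15 rad and horizontal distance between lug_hole and keeper_hole below 0.005 m)).
It fails at once if the board tips or is tilted by more than 7 degrees (angle between board's own z axis and vertical above 0.12 rad).
It fails at once if the board is lifted clear of the riser by more than 15 mm instead of slid (z of board in the frame of riser above 0.105 m).
It fails at once if a bystander is pushed more than 40 mm from its place (distance of any of stubby_driver, tee_key, screw_tray, screwdriver, wrench, tape_roll, spare_gear, mug from where it was at the start of the episode above 0.04 m).
It also fails if it takes over 58 s, if anything falls off the work surface, if the arm or the gripper's body presses on something with over 40 N, if the wrist force passes 120 N, or if a joint passes its speed limit or range.

## Working session

There is one attempt and no reset: what is moved stays moved. The work goes in short steps, Python scripts to look and compute and a shell command to move; the robot and the scene stay as the last step left them, time stands still between calls to the robot, and variables do not carry over. Pictures are saved under pics/ and viewed, at most 10 in all, crops included, and the job is handed in when it is done.

```bash
mkdir -p pics; cat > h.py <<'E'
import numpy as np, cv2
from rig import readout, vision, manip
def cam(n):
    p=vision.camera_params(n); R,_=cv2.Rodrigues(np.array(p["rvec"],float)); return np.array(p["intrinsics"],float),R,np.array(p["tvec"],float).ravel()
def px2w(n,u,v,z):
    K,R,t=cam(n); d=R.T@np.linalg.inv(K)@np.array([u,v,1.]); c=-R.T@t; return c+d*(z-c[2])/d[2]
def w2px(n,P):
    K,R,t=cam(n); q=K@(R@np.array(P,float)+t); return q[:2]/q[2]
E
python3 - <<'E'
from h import *
for n in("top","scene"):
    cv2.imwrite(f"pics/{n}0.png",vision.get_image(n)); K,R,t=cam(n); print(n,K.tolist(),(-R.T@t).round(3),R.round(3).tolist())
s=readout.get_state(); print({k:np.round(v,3).tolist() for k,v in s.items()})
E
```

```text
top [[473.3438712014159, 0.0, 324.5197718170576], [0.0, 473.3438712014159, 203.57083455796112], [0.0, 0.0, 1.0]] [0.274 0.    1.564] [[0.013, -1.0, 0.004], [-0.987, -0.013, -0.16], [0.16, -0.002, -0.987]]
scene [[410.65358804252605, 0.0, 314.8555868041908], [0.0, 410.65358804252605, 205.65627000965617], [0.0, 0.0, 1.0]] [1.132 0.672 0.687] [[-0.73, 0.684, 0.008], [0.364, 0.398, -0.842], [-0.579, -0.612, -0.539]]
{'clock': 0.1, 'qpos': [1.193, 0.277, 1.506, -0.0, 1.361, -0.121], 'qd': [0.001, -0.001, -0.002, -0.001, -0.001, -0.0], 'effort': [0.001, -41.77, -24.64, -0.0, 0.006, 0.0], 'position': [0.146, 0.556, 0.231], 'ee_rot': [-0.0, 0.128, 0.992, -0.001], 'contact_force': [0.88, 0.279, -0.192], 'moment': [-0.025, 0.003, 0.004], 'gripper_force': 0.0, 'width': 0.085}
```

View pics/top0.png

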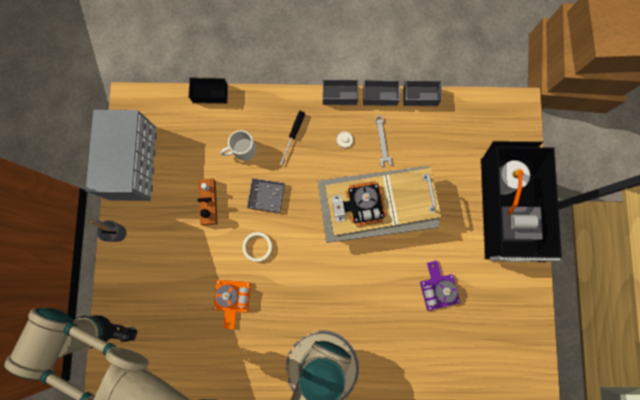

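View pics/scene0.png

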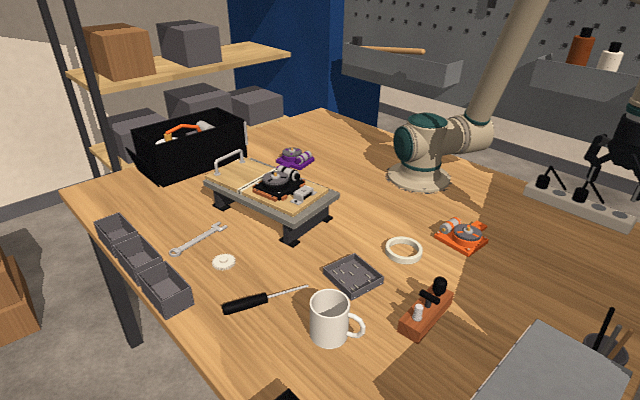

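The top view shows the board and riser at about (380,203), with the keeper end pointing left (+y) and the handle at (431,192). The tool block is at (208,202). Drive units: black at (365,203), which is the one in the nest, with orange (232,297) and purple (440,290) as look-alikes to leave alone. Next I'll enlarge the block and the board.

```bash
python3 - <<'E'
from h import *
t=cv2.imread("pics/top0.png"); s=cv2.imread("pics/scene0.png")
z=lambda im,x,y,w,h,k:cv2.resize(im[y:y+h,x:x+w],None,fx=k,fy=k,interpolation=cv2.INTER_CUBIC)
a=z(t,190,170,40,60,8)   # 320x480
b=z(s,390,265,75,80,6)  # 450x480
cv2.imwrite("pics/block.png",np.hstack([a,b]))
c=z(t,312,160,133,85,6)
cv2.imwrite("pics/board.png",c)
E
```

```text
(no output)
```

View pics/block.png

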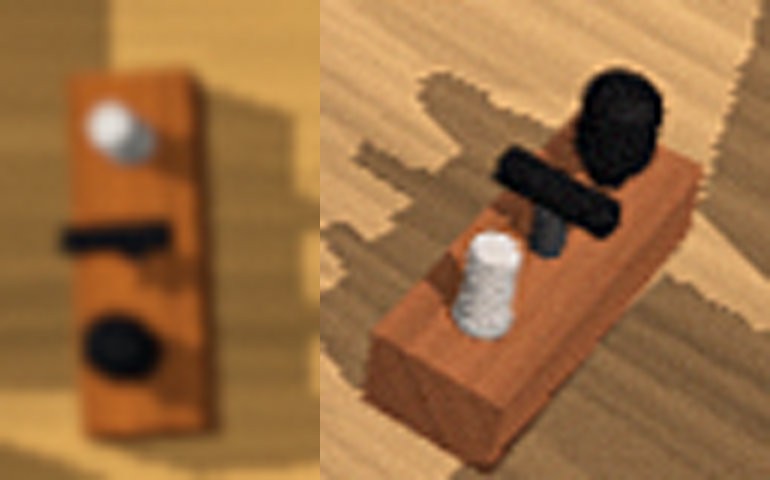

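View pics/board.png

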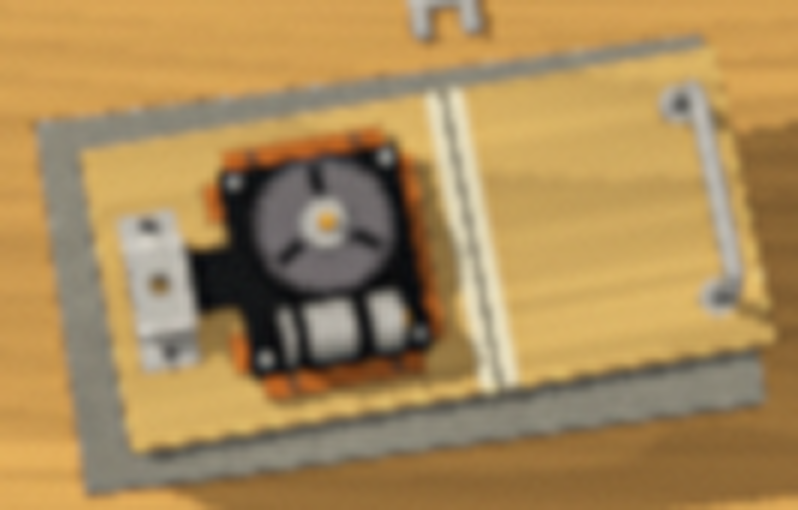

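The pin is the only knurled silver object: top view (203,185), scene view (419,306), on the block's +x end. The black tee (205,199) and the bulb handle (205,213) are the bystanders. The crop also shows the keeper hole at about (338.5,207.3), the tape line from (386,175) to (395.6,224.6), and the handle bar from (428,174) to (434,206.6).

```bash
cat > m.py <<'E'
from h import *
from scipy.optimize import least_squares as LS
def b(x,y,z): return px2w("top",312+(x+.5)/6-.5,160+(y+.5)/6-.5,z)
def rect(pts,z,w,l):
    P=np.array([b(x,y,z)[:2] for x,y in pts]); M=np.array([[-w/2,l/2],[w/2,l/2],[w/2,-l/2],[-w/2,-l/2]])
    best=None
    for a0 in(0,np.pi):
        f=lambda q:((np.array([[np.cos(q[2]),-np.sin(q[2])],[np.sin(q[2]),np.cos(q[2])]])@M.T).T+q[:2]-P).ravel()
        r=LS(f,[*P.mean(0),a0])
        if best is None or r.cost<best.cost: best=r
    return best.x,(best.fun*1000).round(1)
def loc(q,x,y,z): c,s=np.cos(q[2]),np.sin(q[2]); return np.array([q[0]+c*x-s*y,q[1]+s*x+c*y,z])
E
python3 - <<'E'
from m import *
np.set_printoptions(precision=4,suppress=True)
# order: image lower-left? world -x is image down; outward left
R,e=rect([(88,492),(40,122),(706,38),(765,402)],.09,.2,.36); print("riser",R,e)
B,e=rect([(133,452),(83,150),(712,45),(773,342)],.102,.16,.34); print("board",B,e)
kh=b(159,284,.124); print("keeper",kh,loc(B,0,.142,.124))
h1,h2=b(697,85,.149),b(733,280,.149); print("handle",(h1+h2)/2,loc(B,0,-.145,.144), np.linalg.norm(h1-h2))
l1,l2=b(443,92,.102),b(502,388,.102); lm=(l1+l2)/2; print("line",l1,l2,np.linalg.norm(l1-l2))
e=loc(R,0,.18,.09); n=np.array([-np.sin(R[2]),np.cos(R[2])]); print("edge",e,"line y in edge",(l1[:2]-e[:2])@n,(l2[:2]-e[:2])@n,(lm[:2]-B[:2])@np.array([-np.sin(B[2]),np.cos(B[2])]))
ut=(190+(107+.5)/8-.5,170+(122+.5)/8-.5); us=(390+174.5/6-.5,265+248.5/6-.5)
print("pin top by top cam",px2w("top",*ut,.069),"scene",px2w("scene",*us,.069))
def ray(n,p):
    K,Rr,t=cam(n); return -Rr.T@t, Rr.T@np.linalg.inv(K)@np.array([*p,1.])
# block from crop corners (top face z=.035)
for x,y in((68,75),(195,75),(205,432),(85,432)): print("blk",px2w("top",190+(x+.5)/8-.5,170+(y+.5)/8-.5,.035))
# overlay check in scene
s=cv2.imread("pics/scene0.png"); k=4
s=cv2.resize(s,None,fx=k,fy=k,interpolation=cv2.INTER_CUBIC)
def dot(P,c):
    u=(w2px("scene",P)+.5)*k; cv2.circle(s,(int(u[0]),int(u[1])),3,c,-1)
for x in(-.1,.1):
    for y in(-.18,.18): dot(loc(R,x,y,.09),(255,0,255))
for x in(-.08,.08):
    for y in(-.17,.17): dot(loc(B,x,y,.102),(0,255,0))
dot(loc(B,0,.142,.124),(0,0,255)); dot(kh,(255,0,0)); dot((h1+h2)/2,(255,0,0)); dot(loc(B,0,-.145,.144),(0,0,255)); dot(l1,(0,255,255)); dot(l2,(0,255,255))
cv2.imwrite("pics/sc_over.png",s[140*4:245*4,195*4:345*4])
E
```

```text
riser [ 0.5168 -0.172   0.1421] [-1.   1.1  1.1  1.6  1.6 -0.4 -1.7 -2.3]
board [ 0.5233 -0.184   0.1813] [ 0.6  0.7 -0.6  1.8 -0.3 -0.9  0.3 -1.6]
keeper [ 0.4979 -0.044   0.124 ] [ 0.4977 -0.0443  0.124 ]
handle [ 0.5501 -0.325   0.149 ] [ 0.5495 -0.3266  0.144 ] 0.10180283435809327
line [ 0.6057 -0.1935  0.102 ] [ 0.4491 -0.2228  0.102 ] 0.15928009075358682
edge [0.4913 0.0062 0.09  ] line y in edge -0.21388751134230283 -0.22076512381786587 -0.024476562335128828
pin top by top cam [0.5726 0.3898 0.069 ] scene [0.5702 0.3878 0.069 ]
blk [0.5989 0.4158 0.035 ]
blk [0.5996 0.3635 0.035 ]
blk [0.4517 0.352  0.035 ]
blk [0.451  0.4007 0.035 ]
```

View pics/sc_over.png

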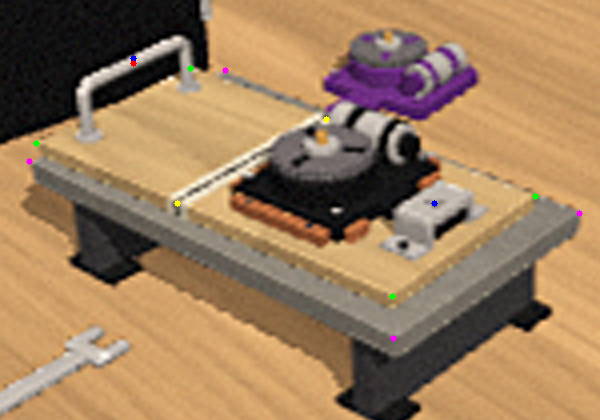

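All sizes and both cameras agree to 2–3 mm (line 159 mm, handle bar matches the model). I'll turn the tool so it closes along the board's y, which clears the tee key, and go over the pin.

```bash
cat > d.py <<'E'
import sys
from h import *
from scipy.spatial.transform import Rotation as Ro
def delta(target,yaw=None):
    s=readout.get_state(); q=s["ee_rot"]; R=Ro.from_quat([q[1],q[2],q[3],q[0]]); p=np.array(s["position"])
    if yaw is not None:
        y=np.array([-np.sin(yaw),np.cos(yaw),0]); z=np.array([0,0,-1.]); T=Ro.from_matrix(np.stack([np.cross(y,z),y,z],1))
        print("turn units",((R.inv()*T).as_rotvec()/np.radians(6)).round(2)); R=T
    print("t",round(s["clock"],2),"pos",p.round(4),"w",s["width"],"shift mm in tool",(R.inv().apply(np.array(target)-p)*1000).round(1), "F",np.round(s["contact_force"],1))
if __name__=="__main__":
    a=list(map(float,sys.argv[1:])); delta(a[:3],a[3] if len(a)>3 else None)
E
python3 d.py .5715 .3885 .110 .15
```

```text
turn units [-0.01 -0.   -3.88]
t 0.1 pos [0.1459 0.5557 0.2305] w 0.0852315955819059 shift mm in tool [-395.9 -228.9  120.5] F [ 0.9  0.3 -0.2]
```

```bash
python3 -m handwheel '[[[0,0,0],[0,0,-0.97],-1],[[0,0,0],[0,0,-0.97],-1],[[0,0,0],[0,0,-0.97],-1],[[0,0,0],[0,0,-0.97],-1],[[-49.5,-28.6,15],[0,0,0],-1],[[-49.5,-28.6,15],[0,0,0],-1],[[-49.5,-28.6,15],[0,0,0],-1],[[-49.5,-28.6,15],[0,0,0],-1],[[-49.5,-28.6,15],[0,0,0],-1],[[-49.5,-28.6,15],[0,0,0],-1],[[-49.5,-28.6,15],[0,0,0],-1],[[-49.5,-28.6,15],[0,0,0],-1],[[0,0,0],[0,0,0],-1],[[0,0,0],[0,0,0],-1]]' 30; python3 d.py .5715 .3885 .044 .15
```

```text
clock: 1.85
position: [0.5711, 0.3886, 0.1105]
ee_rot: [-0.001, -0.074, 0.997, -0.0]
contact_force: [0.3, 0.2, 0.0]
width: 0.0854
gripper_force: 0.0
turn units [-0.   -0.02 -0.01]
t 1.85 pos [0.5711 0.3886 0.1105] w 0.08537387470078699 shift mm in tool [-0.4 -0.2 66.5] F [0.3 0.2 0. ]
```

```bash
python3 -m handwheel '[[[0,0,22],[0,0,0],-1],[[0,0,22],[0,0,0],-1],[[0,0,21],[0,0,0],-1],[[0,0,0],[0,0,0],-0.3],[[0,0,0],[0,0,0],0.2],[[0,0,0],[0,0,0],0.6],[[0,0,0],[0,0,0],1],[[0,0,0],[0,0,0],1],[[0,0,0],[0,0,0],1],[[0,0,0],[0,0,0],1]]' 30; python3 d.py .5715 .3885 .044 .15
```

```text
clock: 3.1
position: [0.5722, 0.3893, 0.0475]
ee_rot: [0.001, -0.075, 0.997, 0.001]
contact_force: [-0.4, 0.7, 5.3]
width: 0.0148
gripper_force: 29.4
turn units [ 0.01  0.01 -0.01]
t 3.1 pos [0.5722 0.3893 0.0475] w 0.014784383397160771 shift mm in tool [ 0.8 -0.7  3.5] F [-0.4  0.7  5.3]
```

```bash
python3 -m handwheel '[[[0,0,-15],[0,0,0],1],[[0,0,-30],[0,0,0],1],[[0,0,-40],[0,0,0],1],[[0,0,-40],[0,0,0],1],[[0,0,-40],[0,0,0],1],[[0,0,0],[0,0,0],1]]' 40; python3 d.py .498 -.044 .21 .181
```

```text
clock: 3.85
position: [0.5736, 0.3898, 0.2161]
ee_rot: [0.004, -0.075, 0.997, 0.002]
contact_force: [0.5, -0.0, 0.4]
width: 0.0142
gripper_force: 39.1
turn units [ 0.03  0.08 -0.3 ]
t 3.85 pos [0.5736 0.3898 0.2161] w 0.014227520372899795 shift mm in tool [ 152.4 -413.1    6.1] F [ 0.5 -0.   0.4]
```

```bash
python3 -m handwheel '[[[0,0,0],[0.03,0.08,-0.3],1],[[15.2,-41.3,0],[0,0,0],1],[[15.2,-41.3,0],[0,0,0],1],[[15.2,-41.3,0],[0,0,0],1],[[15.2,-41.3,0],[0,0,0],1],[[15.2,-41.3,0],[0,0,0],1],[[15.2,-41.3,0],[0,0,0],1],[[15.2,-41.3,0],[0,0,0],1],[[15.2,-41.3,0],[0,0,0],1],[[15.2,-41.3,0],[0,0,0],1],[[15.2,-41.3,0],[0,0,0],1],[[0,0,20],[0,0,0],1],[[0,0,20],[0,0,0],1],[[0,0,0],[0,0,0],1],[[0,0,0],[0,0,0],1]]' 40; python3 d.py .498 -.044 .21 .181
python3 - <<'E'
from h import *
z=lambda im,x,y,w,h,k:cv2.resize(im[y:y+h,x:x+w],None,fx=k,fy=k,interpolation=cv2.INTER_CUBIC)
s=vision.get_image("scene");t=vision.get_image("top"); cv2.imwrite("pics/s1.png",s);cv2.imwrite("pics/t1.png",t)
cv2.imwrite("pics/c1.png",np.hstack([z(s,270,145,50,75,8),z(t,315,170,50,75,8)]))
E
```

```text
clock: 5.72
position: [0.4961, -0.0448, 0.1735]
ee_rot: [-0.005, -0.091, 0.996, -0.002]
contact_force: [0.7, -0.1, 0.5]
width: 0.0149
gripper_force: 39.2
turn units [-0.02 -0.09  0.01]
t 5.72 pos [ 0.4961 -0.0448  0.1735] w 0.014935938691562081 shift mm in tool [ -2.    0.4 -36.5] F [ 0.7 -0.1  0.5]
```

View pics/c1.png

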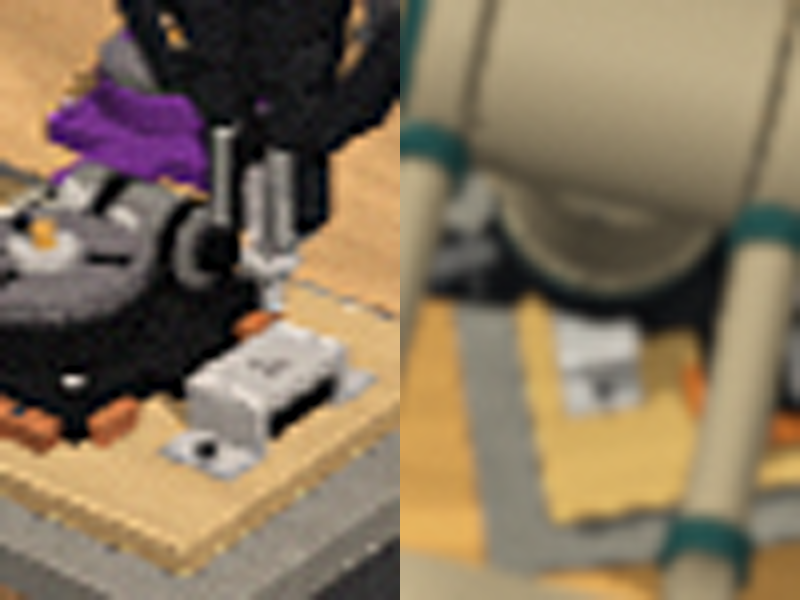

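The scene crop shows the pin held upright above the keeper. The shank tip is at about scene (303.9,183.1) and the collar at about (303.4,177.8); the hole at (303.5,190.7) matches my estimate. Next I'll work out the tip's lateral offset.

```bash
python3 - <<'E'
from h import *
np.set_printoptions(precision=4,suppress=True)
s=cv2.imread("pics/s1.png").astype(int).mean(2)
print(s[174:193,297:311].astype(int))
K=lambda z:w2px("scene",[.4961,-.0448,z])
print("pred tip",K(.142),"collar under",K(.161),"collar top",K(.165)," hole",w2px("scene",[.4978,-.0442,.124]))
for x in(.493,.4961,.499,.502): print(x,w2px("scene",[x,-.0448-(x-.4961)*-.18,.142]))
for uv in((303.9,183.1),(303.4,183)): print(px2w("scene",*uv,.142),px2w("scene",*uv,.144))
E
```

```text
[[ 13  11  16 149 193 146  76 108 148 123  56  83 140 156]
 [ 12   4   0 154 151 116  94  97 133  97 123 155 166 165]
 [ 12   5   0 157 176 124 107  90  98 116 155 159 153 163]
 [ 10   8  10 145 188 191 133 179 193 189 156 151 158 153]
 [  0   2  65 107 130 176 185 183 169 170 168 169 162 165]
 [ 19   0  37  65  75 110 131 125 102 142 172 170 174 171]
 [  4  14  12  14  12  72  87 147 146 146 149 145 156 170]
 [ 13  11   6  14   5  62 154 175 162 166 173 171 160 150]
 [ 11  20  21  11  12  63 153 178 155 169 177 173 174 176]
 [ 17  16   6   5   0  63 140 192 187 179 172 177 175 173]
 [ 15   9   0  46 105 125 112  92 135 172 175 177 176 174]
 [ 17   2  48 120 138 111 116 169 209 200 175 172 171 174]
 [ 15  11  53  81 104 127 177 195 206 220 224 206 180 172]
 [ 22   0  10 105 177 197 194 186 186 187 203 193 182 217]
 [  3  21 108 180 198 190 188 188 187 186 187 186 185 194]
 [ 67 171 202 198 186 189 187 186 184 189 188 189 191 194]
 [198 199 194 192 144 147 166 141 143 174 191 191 186 160]
 [193 180 186 196 183 182 131 145 180 192 193 188 167 161]
 [201 189 188 190 188 193 182 184 197 188 164 167 119  61]]
pred tip [303.3121 184.2824] collar under [303.2604 178.0531] collar top [303.2494 176.7268]  hole [303.0388 190.3761]
0.493 [304.0347 183.8216]
0.4961 [303.3121 184.2824]
0.499 [302.6336 184.7152]
0.502 [301.929  185.1645]
[ 0.4906 -0.0485  0.142 ] [ 0.493  -0.0459  0.144 ]
[ 0.4913 -0.0498  0.142 ] [ 0.4936 -0.0472  0.144 ]
```

```bash
python3 -m handwheel '[[[-1.7,0.4,0],[-0.02,-0.09,0.01],1],[[0,0,7],[0,0,0],1],[[0,0,7],[0,0,0],1],[[0,0,2],[0,0,0],1],[[0,0,0],[0,0,0],1],[[0,0,0],[0,0,0],1]]' 40; python3 d.py .498 -.044 .1365 .181
python3 -m handwheel '[[[0,0,2],[0,0,0],1],[[0,0,2],[0,0,0],1],[[0,0,1],[0,0,0],1],[[0,0,0],[0,0,0],1]]'; python3 d.py .498 -.044 .1365 .181
```

```text
clock: 6.58
position: [0.498, -0.0442, 0.1579]
ee_rot: [0.001, -0.09, 0.996, -0.0]
contact_force: [-0.4, 0.4, 0.1]
width: 0.0143
gripper_force: 39.2
turn units [-0.01  0.01 -0.01]
t 6.58 pos [ 0.498  -0.0442  0.1579] w 0.014270925048879916 shift mm in tool [-0.   0.2 21.4] F [-0.4  0.4  0.1]
clock: 7.08
position: [0.4978, -0.0442, 0.1527]
ee_rot: [0.0, -0.09, 0.996, -0.0]
contact_force: [0.0, -0.3, 0.5]
width: 0.0145
gripper_force: 39.2
turn units [-0.01  0.01 -0.01]
t 7.08 pos [ 0.4978 -0.0442  0.1527] w 0.014532824466293259 shift mm in tool [-0.3  0.1 16.2] F [ 0.  -0.3  0.5]
```

```bash
python3 -m handwheel '[[[0,0,2],[0,0,0],1],[[0,0,2],[0,0,0],1],[[0,0,0],[0,0,0],1]]'; python3 -m handwheel '[[[0,0,2],[0,0,0],1],[[0,0,2],[0,0,0],1],[[0,0,0],[0,0,0],1]]'
```

```text
clock: 7.45
position: [0.4977, -0.0442, 0.1486]
ee_rot: [0.0, -0.09, 0.996, -0.0]
contact_force: [-0.0, 0.3, -0.5]
width: 0.0145
gripper_force: 39.2
clock: 7.82
position: [0.4977, -0.0442, 0.1446]
ee_rot: [0.0, -0.09, 0.996, -0.0]
contact_force: [-0.1, -1.1, -0.2]
width: 0.0139
gripper_force: 39.2
```

```bash
python3 -m handwheel '[[[0,0,2],[0,0,0],1],[[0,0,2],[0,0,0],1],[[0,0,2],[0,0,0],1],[[0,0,0],[0,0,0],1]]'; python3 -m handwheel '[[[0,0,2],[0,0,0],1],[[0,0,1],[0,0,0],1],[[0,0,0],[0,0,0],1],[[0,0,0],[0,0,0],1]]'
```

```text
clock: 8.32
position: [0.4977, -0.0442, 0.1386]
ee_rot: [0.0, -0.09, 0.996, -0.0]
contact_force: [-0.1, 0.1, -0.0]
width: 0.0145
gripper_force: 39.2
clock: 8.82
position: [0.498, -0.0442, 0.1365]
ee_rot: [0.001, -0.09, 0.996, -0.0]
contact_force: [-1.2, 0.3, 5.5]
width: 0.0138
gripper_force: 39.9
```

```bash
python3 -m handwheel '[[[0,0,2],[0,0,0],1],[[0,0,0],[0,0,0],1],[[0,0,0],[0,0,0],1]]'; python3 -m handwheel '[[[0,0,-2],[0,0,0],1],[[0,0,0],[0,0,0],0.4],[[0,0,0],[0,0,0],0.2],[[0,0,0],[0,0,0],0.2],[[0,0,0],[0,0,0],0.2],[[0,0,-10],[0,0,0],0.2],[[0,0,-25],[0,0,0],0.2],[[0,0,-30],[0,0,0],0.2],[[0,0,-25],[0,0,0],0.2],[[0,0,0],[0,0,0],-0.2],[[0,0,0],[0,0,0],-0.2]]'; python3 d.py .55 -.326 .22 .181
python3 - <<'E'
from h import *
z=lambda im,x,y,w,h,k:cv2.resize(im[y:y+h,x:x+w],None,fx=k,fy=k,interpolation=cv2.INTER_CUBIC)
s=vision.get_image("scene"); cv2.imwrite("pics/s2.png",s)
cv2.imwrite("pics/c2.png",z(s,200,130,150,100,5))
E
```

```text
clock: 9.2
position: [0.4982, -0.0442, 0.1364]
ee_rot: [0.001, -0.09, 0.996, -0.001]
contact_force: [-4.7, 0.6, 17.2]
width: 0.0146
gripper_force: 41.1
clock: 10.58
position: [0.4972, -0.044, 0.2253]
ee_rot: [0.0, -0.09, 0.996, -0.0]
contact_force: [-0.3, 0.4, -1.5]
width: 0.051
gripper_force: 0.0
turn units [-0.    0.   -0.01]
t 10.57 pos [ 0.4972 -0.044   0.2253] w 0.05095691839384878 shift mm in tool [  -1.1 -286.9    5.3] F [-0.3  0.4 -1.5]
```

View pics/c2.png

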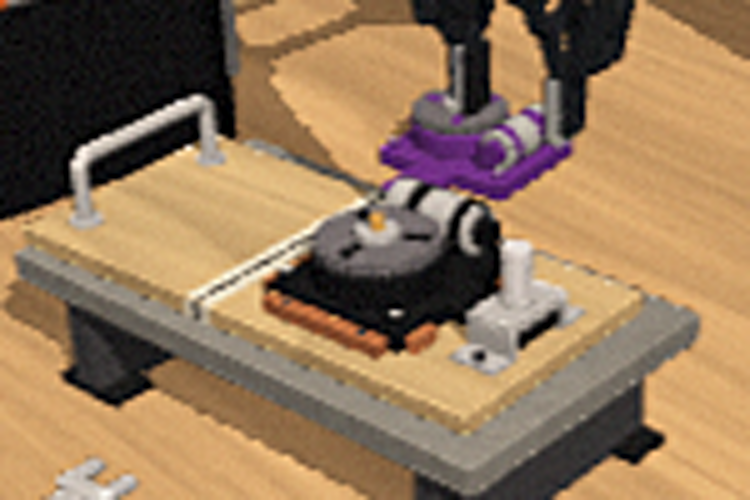

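The pin is seated, with its collar on the keeper plate at about scene (303,187), and the 17 N press confirmed it. Next is the handle.

```bash
python3 -m handwheel '[[[0,-36,0],[0,0,0],-0.4],[[0,-36,0],[0,0,0],-0.4],[[0,-36,0],[0,0,0],-0.4],[[0,-36,0],[0,0,0],-0.4],[[0,-36,0],[0,0,0],-0.4],[[0,-36,0],[0,0,0],-0.4],[[0,-36,0],[0,0,0],-0.4],[[-1,-35,0],[0,0,0],-0.4],[[0,0,0],[0,0,0],-0.4],[[0,0,0],[0,0,0],-0.4]]' 40; python3 d.py .55 -.326 .126 .181
python3 -m handwheel '[[[0,0,30],[0,0,0],-0.4],[[0,0,30],[0,0,0],-0.4],[[0,0,30],[0,0,0],-0.4],[[0,0,9],[0,0,0],-0.4],[[0,0,0],[0,0,0],-0.4],[[0,0,0],[0,0,0],-0.4]]'; python3 d.py .55 -.326 .126 .181
```

```text
clock: 11.88
position: [0.5495, -0.3254, 0.2247]
ee_rot: [-0.0, -0.09, 0.996, 0.001]
contact_force: [0.5, -0.4, -0.2]
width: 0.0598
gripper_force: 0.0
turn units [ 0.02 -0.01 -0.01]
t 11.88 pos [ 0.5495 -0.3254  0.2247] w 0.05977085594829553 shift mm in tool [-0.4 -0.6 98.7] F [ 0.5 -0.4 -0.2]
clock: 12.62
position: [0.551, -0.3266, 0.1285]
ee_rot: [0.002, -0.09, 0.996, -0.001]
contact_force: [0.4, 0.3, 0.0]
width: 0.06
gripper_force: 0.0
turn units [-0.03  0.03 -0.01]
t 12.62 pos [ 0.551  -0.3266  0.1285] w 0.06004602474553569 shift mm in tool [0.9 0.8 2.5] F [0.4 0.3 0. ]
```

Close on the bar and check for one.

```bash
python3 -m handwheel '[[[0,0,1],[0,0,0],0.2],[[0,0,0],[0,0,0],0.5],[[0,0,0],[0,0,0],0.7],[[0,0,0],[0,0,0],0.9],[[0,0,0],[0,0,0],1],[[0,0,0],[0,0,0],1],[[0,0,0],[0,0,0],1]]' 60; python3 d.py .55 -.326 .126 .181
python3 - <<'E'
from h import *
z=lambda im,x,y,w,h,k:cv2.resize(im[y:y+h,x:x+w],None,fx=k,fy=k,interpolation=cv2.INTER_CUBIC)
s=vision.get_image("scene");t=vision.get_image("top"); cv2.imwrite("pics/s3.png",s);cv2.imwrite("pics/t3.png",t)
cv2.imwrite("pics/c3.png",np.vstack([z(s,200,130,150,75,4),z(t,312,160,150,75,4)]))
E
```

```text
clock: 13.5
position: [0.5503, -0.3266, 0.1264]
ee_rot: [0.001, -0.09, 0.996, -0.001]
contact_force: [-1.3, -0.8, 3.9]
width: 0.0078
gripper_force: 58.5
turn units [-0.01  0.01 -0.01]
t 13.5 pos [ 0.5503 -0.3266  0.1264] w 0.007771700937113493 shift mm in tool [0.2 0.6 0.4] F [-1.3 -0.8  3.9]
```

View pics/c3.png

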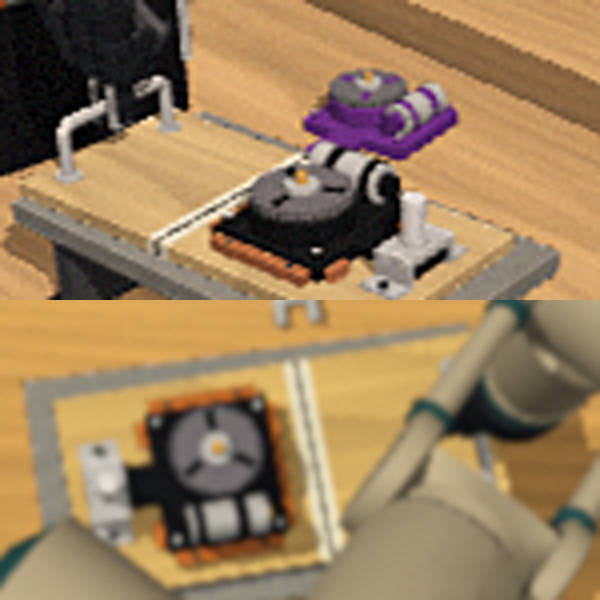

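The bar is gripped (58 N) and the pin is still home. Plan: slide about 217 mm along the riser's y, shift +6 mm in tool x, and turn +0.37 units (board yaw 0.181 → 0.142). I'll do most of it, then measure again.

```bash
python3 -m handwheel '[[[0,0,0.5],[0,0,0],1],[[0,5,0],[0,0,0.05],1],[[0,8,0],[0,0,0.05],1],[[0.5,8,0],[0,0,0.05],1],[[0,0,0],[0,0,0],1]]' 80; python3 -m handwheel '[[[0.5,10,0],[0,0,0.05],1],[[0.5,10,0],[0,0,0.05],1],[[0.5,10,0],[0,0,0.05],1],[[0.5,10,0],[0,0,0.05],1],[[0.5,10,0],[0,0,0.02],1],[[0.5,10,0],[0,0,0],1],[[0.5,10,0],[0,0,0],1],[[0.5,10,0],[0,0,0],1],[[0,0,0],[0,0,0],1]]'; python3 d.py .5133 -.1124 .126 .142
```

```text
clock: 14.22
position: [0.5473, -0.3082, 0.1264]
ee_rot: [0.002, -0.082, 0.997, -0.003]
contact_force: [-0.1, -4.4, 3.7]
width: 0.0072
gripper_force: 78.6
clock: 15.35
position: [0.5317, -0.2289, 0.1264]
ee_rot: [0.002, -0.071, 0.997, -0.002]
contact_force: [1.8, -4.6, 4.5]
width: 0.0073
gripper_force: 78.9
turn units [-0.05  0.04 -0.  ]
t 15.35 pos [ 0.5317 -0.2289  0.1264] w 0.007312692261237109 shift mm in tool [  1.7 117.9   0.4] F [ 1.8 -4.6  4.5]
```

```bash
python3 -m handwheel '[[[0.2,10,0],[0,0,0],1],[[0.2,10,0],[0,0,0],1],[[0.2,10,0],[0,0,0],1],[[0.2,10,0],[0,0,0],1],[[0.2,10,0],[0,0,0],1],[[0,0,0],[0,0,0],1]]'; python3 -m handwheel '[[[0.2,10,0],[0,0,0],1],[[0.2,10,0],[0,0,0],1],[[0.2,10,0],[0,0,0],1],[[0.2,10,0],[0,0,0],1],[[0.2,10,0],[0,0,0],1],[[0,0,0],[0,0,0],1],[[0,0,0],[0,0,0],1]]'; python3 d.py .5133 -.1124 .126 .142
python3 - <<'E'
from h import *
z=lambda im,x,y,w,h,k:cv2.resize(im[y:y+h,x:x+w],None,fx=k,fy=k,interpolation=cv2.INTER_CUBIC)
s=vision.get_image("scene");t=vision.get_image("top"); cv2.imwrite("pics/s4.png",s);cv2.imwrite("pics/t4.png",t)
cv2.imwrite("pics/c4.png",np.hstack([z(s,235,135,100,140,4),z(t,300,165,85,120,4.6667)[:560]]))
E
```

```text
clock: 16.1
position: [0.5237, -0.1794, 0.1264]
ee_rot: [0.002, -0.071, 0.997, -0.002]
contact_force: [0.4, -5.3, 5.8]
width: 0.0072
gripper_force: 79.1
clock: 16.98
position: [0.516, -0.1305, 0.1265]
ee_rot: [0.002, -0.071, 0.997, -0.002]
contact_force: [1.7, -5.1, 6.6]
width: 0.0073
gripper_force: 79.1
turn units [-0.05  0.04 -0.  ]
t 16.98 pos [ 0.516  -0.1305  0.1265] w 0.00734087758738782 shift mm in tool [ 0.1 18.3  0.5] F [ 1.7 -5.1  6.6]
```

View pics/c4.png

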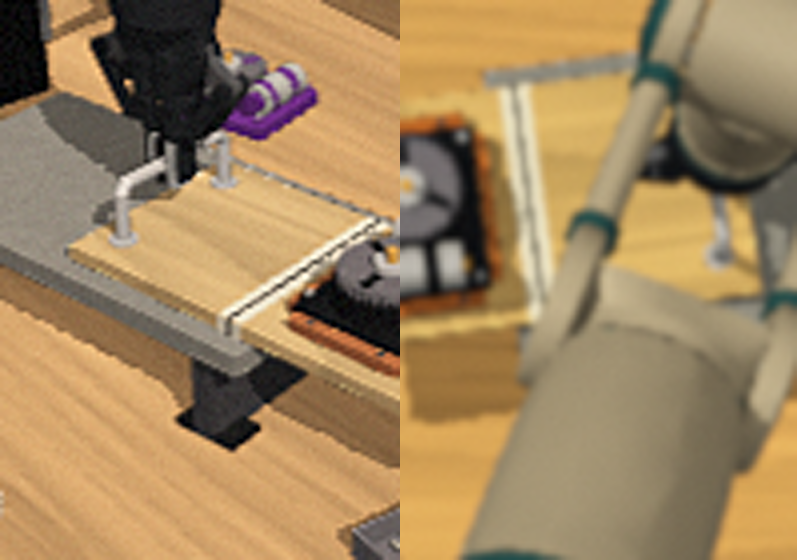

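The line is about 18 mm short of the edge and parallel to it; the pin and board look fine. In the scene crop the line end is at about (292,215) and the riser corner at about (296,227). Next: subpixel fits of the riser edge (initial picture) and the pen line (now).

```bash
cat > f.py <<'E'
import sys
from m import *
np.set_printoptions(precision=4,suppress=True)
def gray(f): return cv2.imread(f).astype(float)
t0=gray("pics/t0.png") if 0 else gray("pics/top0.png")
# riser edge: saturation step wood->gray, from top0; expected from crop coords
pts=[]
for v in range(184,239):
    fr=(v-180.3)/(242-180.3); ue=318.7+fr*8
    row=t0[v]; sat=row.max(1)-row.min(1); us=np.arange(int(ue)-4,int(ue)+6)
    g=-np.diff(sat[us]); 
    if g.max()<10: continue
    k=g.argmax(); w=np.clip(g[max(0,k-1):k+2],0,None); c=(us[max(0,k-1):k+2][:len(w)]+.5)@w/w.sum(); pts.append((c,v))
W=np.array([px2w("top",u,v,.09)[:2] for u,v in pts])
def fitl(W):
    vx,vy,x,y=cv2.fitLine(W.astype(np.float32),cv2.DIST_HUBER,0,1e-4,1e-4).ravel()
    return np.array([x,y]),np.array([vx,vy])*np.sign(vx)
eo,ed=fitl(W); n=np.array([-ed[1],ed[0]]); print("edge yaw",np.arctan2(ed[1],ed[0]),"rms mm",np.std((W-eo)@n)*1e3,len(W),"y at mid x=.4913",eo+ed*(.4913-eo[0])/ed[0])
def line(f,u0,v0,u1,v1):
    im=gray(f).mean(2); P=[]
    for v in range(int(v0)+2,int(v1)-1):
        ue=u0+(u1-u0)*(v-v0)/(v1-v0); us=np.arange(round(ue)-2,round(ue)+3); r=im[v,us]; k=r[1:4].argmin()+1
        a,b_,c=r[k-1:k+2]; d=.5*(a-c)/(a-2*b_+c) if a-2*b_+c>1 else 0; P.append((us[k]+d,v))
    L=np.array([px2w("top",u,v,.102)[:2] for u,v in P]); lo,ld=fitl(L); return lo,ld,np.std((L-lo)@np.array([-ld[1],ld[0]]))*1e3
for f,q in (("pics/top0.png",(385.7,175.3,395.6,224.6)),(sys.argv[1],list(map(float,sys.argv[2:6])))):
    lo,ld,r=line(f,*q)
    xm=px2w("top",(q[0]+q[2])/2,(q[1]+q[3])/2,.102)[:2]; m=lo+ld*((xm-lo)@ld)
    print(f,"yaw",np.arctan2(ld[1],ld[0]),"rms",r,"mid",m,"far/mid/near dist mm",[round(float((m+s*ld-eo)@n*1e3),1) for s in(.08,0,-.08)])
E
python3 f.py pics/t4.png 325.3 183.2 331.1 232.5
```

```text
edge yaw 0.1512808 rms mm 0.3314997872446161 55 y at mid x=.4913 [0.4913 0.0076]
pics/top0.png yaw 0.17966408 rms 0.25022485923801774 mid [ 0.5253 -0.2079] far/mid/near dist mm [-216.0, -218.2, -220.5]
pics/t4.png yaw 0.1445714 rms 1.0448135718981986 mid [ 0.4975 -0.0106] far/mid/near dist mm [-19.5, -19.0, -18.4]
```

```bash
python3 -m handwheel '[[[0,6,0],[0,0,-0.04],1],[[0,6,0],[0,0,-0.04],1],[[0,4,0],[0,0,0],1],[[0,3,0],[0,0,0],1],[[0,0,0],[0,0,0],1],[[0,0,0],[0,0,0],1],[[0,0,0],[0,0,0],1]]' 80
python3 - <<'E'
from h import *
z=lambda im,x,y,w,h,k:cv2.resize(im[y:y+h,x:x+w],None,fx=k,fy=k,interpolation=cv2.INTER_CUBIC)
s=vision.get_image("scene");t=vision.get_image("top"); cv2.imwrite("pics/s5.png",s);cv2.imwrite("pics/t5.png",t)
cv2.imwrite("pics/c5.png",np.hstack([z(s,265,145,100,120,5)[:,:450],z(t,300,170,50,75,8)[:,:320]]))
E
python3 f.py pics/t5.png 319.6 182.7 325.7 232.3
```

```text
clock: 17.95
position: [0.5146, -0.1138, 0.1275]
ee_rot: [0.004, -0.075, 0.997, -0.005]
contact_force: [2.3, -9.3, 8.9]
width: 0.0072
gripper_force: 79.5
edge yaw 0.1512808 rms mm 0.3314997872446161 55 y at mid x=.4913 [0.4913 0.0076]
pics/top0.png yaw 0.17966408 rms 0.25022485923801774 mid [ 0.5253 -0.2079] far/mid/near dist mm [-216.0, -218.2, -220.5]
pics/t5.png yaw 0.15549667 rms 1.1633555696606406 mid [0.4984 0.006 ] far/mid/near dist mm [-2.3, -2.7, -3.0]
```

View pics/c5.png

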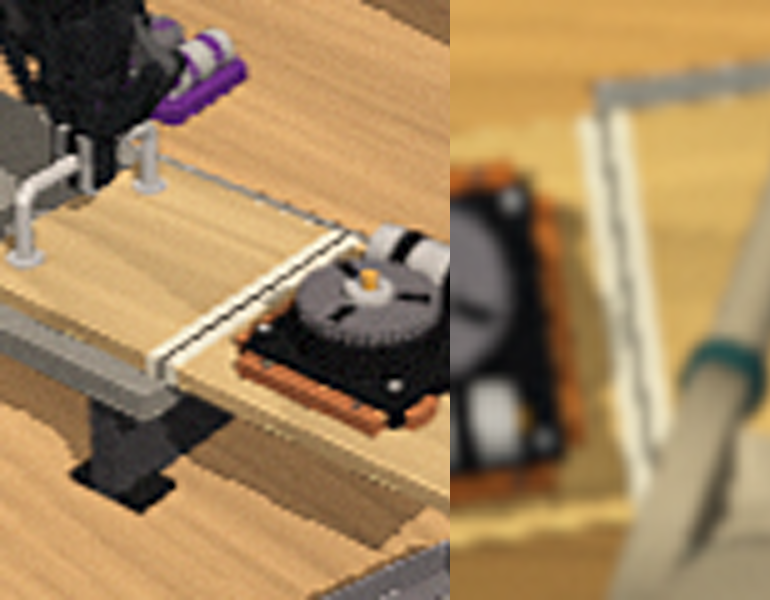

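```bash
python3 f.py pics/t5.png 319.6 182.7 324.8 226 | tail -1; python3 -m handwheel '[[[0,1,0.7],[0,0,0],1],[[0,1.5,0],[0,0,0],1],[[0,0,0],[0,0,0],1],[[0,0,0],[0,0,0],1],[[0,0,0],[0,0,0],1]]' 80
python3 - <<'E'
from h import *
cv2.imwrite("pics/t6.png",vision.get_image("top")); cv2.imwrite("pics/s6.png",vision.get_image("scene"))
E
python3 f.py pics/t6.png 318.9 182.6 324.1 226|tail -1
```

```text
pics/t5.png yaw 0.15084109 rms 0.49152162291065954 mid [0.5084 0.0077] far/mid/near dist mm [-2.5, -2.5, -2.5]
clock: 18.68
position: [0.5146, -0.112, 0.1271]
ee_rot: [0.004, -0.075, 0.997, -0.005]
contact_force: [1.1, -11.6, 10.7]
width: 0.0072
gripper_force: 79.6
pics/t6.png yaw 0.15159628 rms 0.34110076650531057 mid [0.5085 0.0096] far/mid/near dist mm [-0.6, -0.6, -0.6]
```

```bash
python3 -m handwheel '[[[0,0.3,0],[0,0,0],1],[[0,0,0],[0,0,0],1],[[0,0,0],[0,0,0],1],[[0,0,0],[0,0,0],1]]' 80
python3 - <<'E'
from h import *
cv2.imwrite("pics/t7.png",vision.get_image("top"))
E
python3 f.py pics/t7.png 318.9 182.6 324.1 226|tail -1
python3 -c "
from rig import manip; print(manip.sign_off())"
```

```text
clock: 19.27
position: [0.5145, -0.112, 0.1271]
ee_rot: [0.004, -0.075, 0.997, -0.006]
contact_force: [1.3, -11.7, 10.0]
width: 0.0071
gripper_force: 79.6
pics/t7.png yaw 0.15219557 rms 0.3404648321602221 mid [0.5085 0.0097] far/mid/near dist mm [-0.5, -0.6, -0.7]
the job is handed in; nothing more can be done
None
```

The job is handed in at 19.3 s: the lock pin was pushed home before the slide, and the board is still held by its handle with the pen line 0.5–0.7 mm behind the riser edge over its whole width by the last top-camera measurement.

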